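# Find the bored end of a tube adapter on the check pin and hold it hole-up

### The arm

A 6-joint arm with a two-finger parallel gripper is mounted at the origin on the work surface. World frame = base frame: x ahead of the robot, y to its left, z up, the work surface at z = 0. Lengths are in m, angles in rad, forces in N, time in s.
With the tool pointing down it reaches from about 0.275 to 0.725 m from the base axis. Payload 15.9 kg.
Tool frame: the origin (TCP) lies at the very end of the fingers, on their centre line; the grasp point (between the pads) lies 19 mm behind it; z points along the fingers, y is the line along which they close (so a half turn about z gives the same grasp; the last joint's range is limited). The gripper opens to 85 mm and grips with 20 to 120 N. Pads are 22 mm wide; open, the fingers measure 114 mm over their backs; the gripper's body (76 mm by 85 mm) begins 54 mm behind the grasp point. The pads swing forward as they close: fully open they stand 13 mm farther back than shut.
Start: joints at [-1.131, 0.213, -0.034, 1.323, 0, 1.571], TCP at [0.213, -0.452, 0.231] pointing down, gripper open.
Joint ranges: [-2.98, 2.98], [-0.74, 1.72], [-1.14, 1.35], [-2.1, 2.04], [-1.57, 1.44], [-3.14, 3.14]. Speed limits (rad/s): [1.89, 1.89, 2.39, 2.57, 3.14, 3.14].

### API

Orientations are given as a unit quaternion [x, y, z, w].
In Python, from station import r, hand, kin, observe, optics, order, models gives the robot as it stands. Calls block until the motion is done:
- r.move_pose(position, orientation): joint-space move of the TCP to a pose.
- r.move_l(position, vel=0.15, frame=None, contact_N=None): straight line of the TCP; frame=None keeps the orientation; vel is the mean speed in m/s. With contact_N (N) it stops when the force on the tool has changed by that much, and returns True; else False.
- r.move_j(angles): joint-space move.
- hand.open_gripper() and hand.clamp(f_grip=None): open the fingers fully, or close them until they stop; f_grip is the grip in N (None keeps the last).
- r.pause(seconds).
- kin.inverse_kinematics(position, orientation): joint angles nearest the present ones, or None.
- observe(): the state.
- optics.grab_frame(name): name is "scene" or "top" or "wrist"; returns a dict with "image" (400x640x3 uint8, blue, green, red), "camera_matrix" (3x3 intrinsics, pixels), "R" (3x3) and "t" (3): a world point X has camera coordinates R X + t. Camera axes: x right, y down, z forward; pixel columns grow to the right and rows downward; lengths in m; the calibration is good to about 2 mm. A picture is of the moment at which its call begins. There is no depth.
A pose or a line that the arm cannot do raises r.MotionError and nothing moves.
- order.sign_off(): hands the job in; it is judged then, once.
Trained networks look in the newest picture that a camera, given by its name, has taken for a name from the list of things; names that differ only in an ending like _2 or _b are one class to them, and where a whole thing is asked for, a point or a joint stands for the part that bears it (a point fixed in the world has none). Each returns a list of dicts, best first, with "conf" (0 to 1); they miss things now and then, are a little off and sometimes report something else, mostly with a low value. They report only what shows in the picture. A call takes as long as a camera call. They do not tell look-alikes from the thing itself.
- models.boxes_of(query, camera): "location" ([column, row] in pixels, amid what is visible of it).
- models.masks_of(query, camera): "region" (400x640 bool, what is visible of it) and "location" ([column, row] in pixels, amid what is visible of it).
The state is a dict: "time": time; "q": joint angles; "joint_vel": joint speeds; "joint_torque": joint torques, N m; "eef_pos": TCP position; "orientation": TCP orientation; "ft_force": force on the tool from outside, world axes, zero at the start; "wrist_torque": the same for the moment, N m; "gripper_width": finger opening in m; "gripper_force": force on a finger pad.
Only numpy, scipy, OpenCV 4.12 (cv2) and the standard library are available. Lean on these libraries where they do the work, as an engineer would, in place of code of your own. Each camera call takes 0.05 s, during which the arm holds its last target. There are 200 camera calls.

### The job

Pick up the aluminium tube adapter that lies in the blue tray and find its blind hole by feel: try its ends on the level steel pins of the check stand until one end slides right on. Then draw it off and finish with the gripper holding it still in the air, well above the bench (20 cm or so) and clear of the stand, with the hole facing straight up, ready for a tube; do not let go of it. Leave the other adapter on the green mat where it is, and do not disturb the tip box or the small parts in the tray.

Things in the scene. Friction and masses are not known exactly. Their poses are not given: they have to be found in the camera images.
- adapter_a: aluminium tube adapter: bar 36 x 36 x 64 mm, 120-250 g, lying on a long side, in the tray or on the mat (varies). Origin at the bar's centre, x along its length, z up. One end has a central round blind hole, 17 mm wide, 34 mm deep; the other a flat black dot as wide: much alike from afar. Whether +x or -x is bored is not told: feel it on a pin. Handle the one in the tray only
- adapter_b: the other tube adapter, same size, looks and axes as adapter_a; its bored end, too, is not told and need not be the same one (+x or -x) as on adapter_a. One adapter lies in the tray, the other on the mat, and which is where varies
- tray: low blue plastic tray, fixed, 280 mm along x, 260 mm along y; floor 3 mm above the bench, rim 14 mm high. Origin at the centre of its underside
- mat: green mat, fixed, 130 x 130 mm, 3 mm thick. Origin at the centre of its underside
- stand: check stand, fixed: blue foot 90 (x) by 70 (y) by 12 mm, grey post 34 (x) by 30 (y) mm, top at 108 mm. Two level steel pins, 10 mm thick, round tips, 31 mm long, stand out of the post along +y and -y at x = 0. A bored end slides on up to the post (bar centre 47 mm from the post's axis); a plain end stops at the tip (78 mm). Origin: centre of the underside
- pin_left (a point): tip of the pin on the stand's +y side, 46 mm from the post's axis, 90 mm above the bench; axes as the stand's
- pin_right (a point): tip of the pin on the stand's -y side, 46 mm from the post's axis, 90 mm above the bench; axes as the stand's
- stopper: orange stopper in the tray, 30 mm across and 26 mm high, loose; leave it alone. Origin at the centre of its underside
- foot: black levelling foot with a brass stud in the tray, 32 mm across and 26 mm high, loose; leave it alone. Origin at the centre of its underside
- tipbox: beige tip box on the bench, 120 x 80 mm and 45 mm high, loose; leave it alone. Origin at the centre of its underside
There are look-alikes about, which are no part of the job. Leave any brown look-alike of the adapter_a alone. What is shaped like the adapter_b but red or yellow is not meant.

How it is judged:
On the way, in this order (a step that is already met when the one before it is completed fails the run):
1. the adapter from the tray is lifted in the gripper ((((distance of adapter_b from where it was at the start of the episode below 0.02 m and horizontal distance between adapter_b and mat below 0.08 m) and height (world z) of adapter_a above 0.05 m and contact force between the fingers and adapter_a above 2 N) or ((distance of adapter_a from where it was at the start of the episode below 0.02 m and horizontal distance between adapter_a and mat below 0.08 m) and height (world z) of adapter_b above 0.05 m and contact force between the fingers and adapter_b above 2 N))), for 0.1 s.
2. its bored end is on a pin of the stand, at least 20 mm deep ((((distance of adapter_b from where it was at the start of the episode below 0.02 m and horizontal distance between adapter_b and mat below 0.08 m) and x of adapter_a in the frame of stand between -0.006 and 0.006 m and z of adapter_a in the frame of stand between 0.084 and 0.096 m and angle between the x axis of adapter_a and the y axis of stand, either way round below 0.2 rad and (y of adapter_a in the frame of stand between 0.02 and 0.058 m or y of adapter_a in the frame of stand between -0.058 and -0.02 m)) or ((distance of adapter_a from where it was at the start of the episode below 0.02 m and horizontal distance between adapter_a and mat below 0.08 m) and x of adapter_b in the frame of stand between -0.006 and 0.006 m and z of adapter_b in the frame of stand between 0.084 and 0.096 m and angle between the x axis of adapter_b and the y axis of stand, either way round below 0.2 rad and (y of adapter_b in the frame of stand between 0.02 and 0.058 m or y of adapter_b in the frame of stand between -0.058 and -0.02 m)))), for 0.1 s.
At the end, for the whole second after the job is handed in: The adapter from the tray is held in the fingers (over 2 N), centre over 150 mm above the bench and 130 mm from the stand's origin, touching neither stand nor other adapter, bored end up within 0.3 rad of vertical, still (30 mm/s, 0.25 rad/s); the other adapter is on the mat, moved under 20 mm (((angle between adapter_a's own x axis and vertical below 0.3 rad and (distance of adapter_b from where it was at the start of the episode below 0.02 m and horizontal distance between adapter_b and mat below 0.08 m) and height (world z) of adapter_a above 0.15 m and contact force between the fingers and adapter_a above 2 N and contact force between adapter_a and stand below 0.1 N and contact force between adapter_a and adapter_b below 0.1 N and distance between adapter_a and stand above 0.13 m and linear speed of adapter_a below 0.03 m/s and angular speed of adapter_a below 0.25 rad/s) or (angle between adapter_b's own x axis and vertical above 2.8416 rad and (distance of adapter_a from where it was at the start of the episode below 0.02 m and horizontal distance between adapter_a and mat below 0.08 m) and height (world z) of adapter_b above 0.15 m and contact force between the fingers and adapter_b above 2 N and contact force between adapter_b and stand below 0.1 N and contact force between adapter_b and adapter_a below 0.1 N and distance between adapter_b and stand above 0.13 m and linear speed of adapter_b below 0.03 m/s and angular speed of adapter_b below 0.25 rad/s))); the arm keeps its last pose, push and grip.
It fails at once if the stopper is moved by more than 30 mm or tipped (distance of stopper from where it was at the start of the episode above 0.03 m or angle between stopper's own z axis and vertical above 0.5 rad).
It fails at once if the levelling foot is moved by more than 30 mm or tipped (distance of foot from where it was at the start of the episode above 0.03 m or angle between foot's own z axis and vertical above 0.5 rad).
It fails at once if the tip box is moved by more than 30 mm or tipped (distance of tipbox from where it was at the start of the episode above 0.03 m or angle between tipbox's own z axis and vertical above 0.5 rad).
It also fails if it takes over 72 s, if anything falls off the work surface, if the arm or the gripper's body presses on something with over 40 N, if the wrist force passes 120 N, or if a joint passes its speed limit or range.

## Working session

There is one attempt and no reset: what is moved stays moved. The work goes in short steps, each a Python script; the robot and the scene stay as the last script left them, time stands still between calls to the robot, and variables do not carry over. Pictures are saved under pics/ and viewed, at most 10 in all, crops included, and the job is handed in when it is done.

```bash
ls; mkdir -p pics; cat > h.py <<'E'
import numpy as np, cv2
from station import r, hand, kin, observe, optics, order, models
def ray(f,uv,z):
    K,R,t=np.array(f["camera_matrix"]),np.array(f["R"]),np.array(f["t"])
    c=-R.T@t; d=R.T@np.linalg.solve(K,[uv[0],uv[1],1]); return c+d*(z-c[2])/d[2]
def proj(f,X):
    p=np.array(f["camera_matrix"])@(np.array(f["R"])@np.array(X)+np.array(f["t"])); return p[:2]/p[2]
E
python3 - <<'E'
from h import *
for c in("top","scene"):
    f=optics.grab_frame(c); cv2.imwrite(f"pics/{c}1.png",f["image"])
    print(c,-np.array(f["R"]).T@np.array(f["t"]))
    for n,z in (("adapter_a",.02),("tray",.01),("mat",.003),("stand",.108),("stopper",.013),("foot",.013),("tipbox",.045)):
        for d in models.masks_of(n,c)[:4]:
            m=d["region"].astype(np.uint8); print(n,round(d["conf"],2),np.round(d["location"]),m.sum(),np.round(ray(f,d["location"],z),3))
print(observe())
E
```

```text
pics
top [ 0.30356789 -0.0467592   1.13183618]
adapter_a 0.93 [415. 251.] 342 [ 0.351 -0.277  0.02 ]
adapter_a 0.85 [474. 189.] 381 [ 0.524 -0.443  0.02 ]
adapter_a 0.82 [417. 190.] 376 [ 0.518 -0.285  0.02 ]
adapter_a 0.78 [228. 203.] 411 [0.473 0.237 0.02 ]
tray 0.66 [222. 202.] 8872 [0.477 0.256 0.01 ]
mat 0.74 [406. 190.] 1720 [ 0.522 -0.258  0.003]
stand 0.69 [310. 164.] 802 [0.566 0.007 0.108]
stopper 0.4 [193. 160.] 95 [0.595 0.347 0.013]
foot 0.46 [260. 166.] 105 [0.583 0.156 0.013]
foot 0.42 [408. 188.] 1768 [ 0.524 -0.261  0.013]
tipbox 0.57 [397. 127.] 1384 [ 0.691 -0.228  0.045]
tipbox 0.51 [417. 192.] 388 [ 0.507 -0.279  0.045]
tipbox 0.36 [409. 192.] 1742 [ 0.506 -0.257  0.045]
scene [1.01479954 0.08877337 0.91455615]
adapter_a 0.94 [229. 211.] 474 [ 0.509 -0.286  0.02 ]
adapter_a 0.84 [174. 205.] 440 [ 0.525 -0.44   0.02 ]
adapter_a 0.81 [362. 186.] 406 [0.338 0.05  0.02 ]
adapter_a 0.75 [423. 236.] 467 [0.46  0.235 0.02 ]
tray 0.96 [434. 252.] 8808 [0.497 0.267 0.01 ]
mat 0.96 [238. 221.] 1381 [ 0.523 -0.257  0.003]
stand 0.93 [328. 258.] 1079 [0.625 0.014 0.108]
stop
[... 223 characters left out ...]
99875e+00,  2.12861289e-01, -3.43838075e-02,  1.32349476e+00,
        5.04009607e-06,  1.57078237e+00]), 'joint_vel': array([ 7.31678812e-04, -2.36829649e-04, -6.50551670e-04,  3.50602071e-06,
        1.43040027e-03,  2.34084148e-03]), 'joint_torque': array([-4.90553633e-03, -6.85905504e+01,  4.87316573e+01,  1.05003986e-03,
       -2.81452849e-04,  2.54681567e-05]), 'eef_pos': array([ 0.21287796, -0.45241478,  0.23133163]), 'orientation': array([9.75918009e-01, 2.18137660e-01, 8.61778571e-06, 2.70040411e-05]), 'ft_force': array([-0.32150557,  0.00809087,  0.05083358]), 'wrist_torque': array([-0.00862304, -0.01056578, -0.00070635]), 'gripper_force': 0.0, 'gripper_width': 0.08541680034325966}
```

View pics/top1.png

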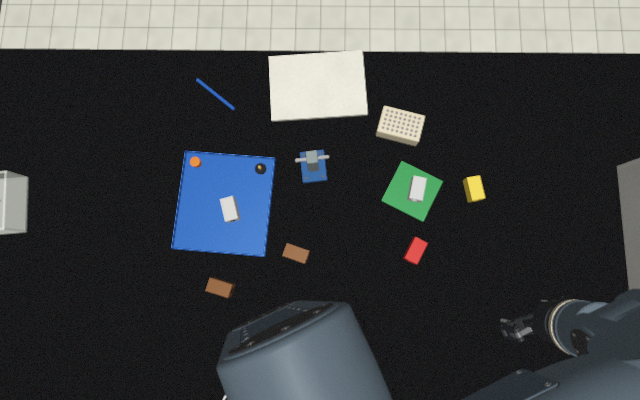

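View pics/scene1.png

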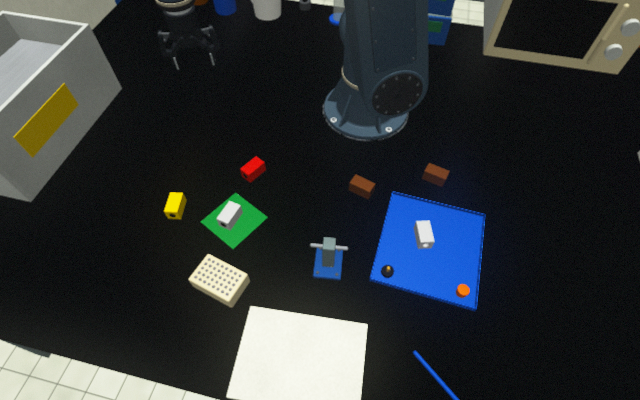

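```bash
cat >> h.py <<'E'
from scipy.spatial.transform import Rotation as Ro
def down(a): return (Ro.from_euler('z',a)*Ro.from_euler('x',np.pi)).as_quat()
def rect(m):
    cs,_=cv2.findContours(m.astype(np.uint8),cv2.RETR_EXTERNAL,cv2.CHAIN_APPROX_NONE)
    return cv2.boxPoints(cv2.minAreaRect(max(cs,key=cv2.contourArea)))
E
python3 - <<'E'
from h import *
for nm,p,q in (("stand",[.50,0.01,.32],"stand"),("tray",[.42,.236,.30],"adapter_a")):
    r.move_pose(p,down(1.57 if nm=="stand" else 0.3)); r.pause(.3)
    f=optics.grab_frame("wrist"); cv2.imwrite(f"pics/w_{nm}.png",f["image"])
    print(nm,-np.array(f["R"]).T@np.array(f["t"]),np.array(f["R"])[2],observe()["q"].round(2),observe()["time"])
    for d in models.masks_of(q,"wrist")[:2]:
        z=.108 if nm=="stand" else .039
        print(d["conf"],d["location"],ray(f,d["location"],z).round(4),rect(d["region"]).round(0).tolist(),[ray(f,c,z)[:2].round(4).tolist() for c in rect(d["region"])])
E
```

```text
stand [0.50049516 0.07755316 0.46333767] [-3.44880270e-04 -2.68810391e-01 -9.63193052e-01] [ 0.02  0.22  0.2   1.55 -0.    1.59] 3.1417
0.72 [383.6, 158.1] [0.5736 0.0193 0.108 ] [[342.0, 131.0], [409.0, 124.0], [418.0, 204.0], [350.0, 211.0]] [[0.529, 0.0478], [0.5981, 0.0549], [0.6136, -0.031], [0.54, -0.039]]
tray [0.48521379 0.25609369 0.44337622] [-0.25569981 -0.07978147 -0.96345863] [ 0.51  0.17  0.09  1.49 -0.   -2.93] 7.2917
0.83 [269.6, 276.3] [0.2539 0.2467 0.039 ] [[237.0, 279.0], [256.0, 246.0], [299.0, 271.0], [280.0, 303.0]] [[0.2379, 0.2869], [0.2901, 0.2751], [0.2728, 0.212], [0.2189, 0.2222]]
0.74 [327.1, 128.5] [0.4605 0.2325 0.039 ] [[310.0, 103.0], [341.0, 103.0], [341.0, 159.0], [310.0, 159.0]] [[0.4822, 0.2601], [0.4927, 0.226], [0.431, 0.2055], [0.42, 0.2412]]
```

View pics/w_stand.png

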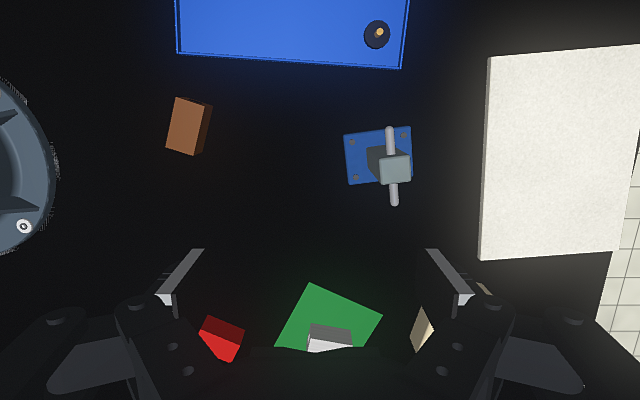

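View pics/w_tray.png

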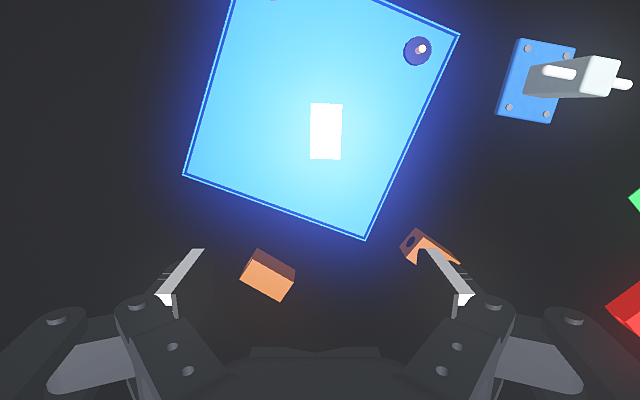

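```bash
python3 - <<'E'
from h import *
im=cv2.imread("pics/w_stand.png"); c=im[115:215,335:425]; cv2.imwrite("pics/c1.png",cv2.resize(c,None,fx=6,fy=6,interpolation=cv2.INTER_NEAREST))
c=[.4565,.2332]; o=down(.30)
hand.open_gripper()
r.move_pose([*c,.12],o); r.move_l([*c,.010],vel=.12,contact_N=15)
print(observe()["eef_pos"]); hand.clamp(60); s=observe(); print(s["gripper_width"],s["gripper_force"],s["eef_pos"])
r.move_l([*c,.17],vel=.15); s=observe(); print(s["gripper_width"],s["gripper_force"],s["ft_force"])
r.move_pose([.56,.12,.20],down(1.5708)); r.pause(.3)
f=optics.grab_frame("wrist"); cv2.imwrite("pics/w2.png",f["image"]); np.savez("f2.npz",**{k:f[k] for k in("camera_matrix","R","t")})
print(observe()["q"].round(2),observe()["time"])
E
```

```text
[0.45701994 0.23350383 0.01078809]
0.03504039884989071 60.898068523965776 [0.45672394 0.23326948 0.01047898]
0.03465724434984618 59.828400732949376 [-0.34778948 -0.7415649  -3.25912989]
[ 0.21  0.37  0.1   1.3  -0.    1.78] 15.4
```

View pics/w2.png

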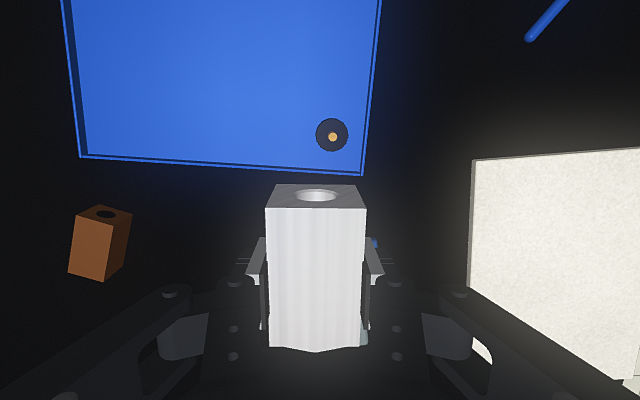

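View pics/c1.png

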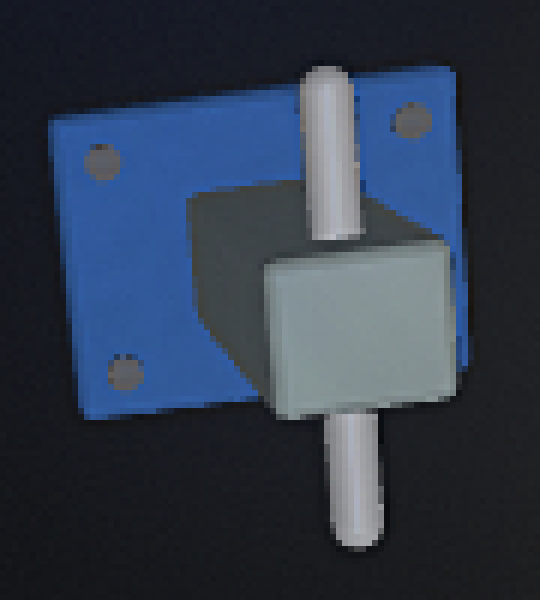

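```bash
python3 - <<'E'
from h import *
z=dict(np.load("f2.npz")); R=z["R"]; print(R[2]); C=np.array([0.50049516,0.07755316,0.46333767])
f=dict(camera_matrix=z["camera_matrix"],R=R,t=-R@C)
L=ray(f,(388.8,125.7),.09); Q=ray(f,(394.0,206.2),.09); d=L-Q
print(L,Q,(L+Q)/2,np.linalg.norm(d),np.arctan2(-d[0],d[1]))
for u in [(314-.5,20+0)]: pass
# post top corners (crop px)
P=[ray(f,(335+x/6-.5,115+y/6-.5),.108) for x,y in((265,264),(447,240),(456,396),(284,416))]
print(np.round(P,4),np.mean(P,0))
F=[ray(f,(335+x/6-.5,115+y/6-.5),.012) for x,y in((50,118),(455,68),(468,366),(86,418))]
print(np.round(F,4),np.mean(F,0), "camera check",-z["R"].T@z["t"])
# top camera check
f=optics.grab_frame("top")
for p in (L,Q,np.mean(P,0)): print(proj(f,p))
g=cv2.imread("pics/top1.png")[140:190,285:340]; cv2.imwrite("pics/c2.png",cv2.resize(g,None,fx=10,fy=10,interpolation=cv2.INTER_NEAREST))
E
```

```text
[ 1.49355335e-04 -2.68792461e-01 -9.63198106e-01]
[0.58118549 0.05184754 0.09      ] [ 0.5925265  -0.03953325  0.09      ] [0.586856   0.00615714 0.09      ] 0.0920818548671592 0.12347582477438487
[[ 0.5686  0.019   0.108 ]
 [ 0.6003  0.0232  0.108 ]
 [ 0.6041 -0.0049  0.108 ]
 [ 0.5734 -0.0086  0.108 ]] [0.58658165 0.00719744 0.108     ]
[[ 0.5381  0.0356  0.012 ]
 [ 0.6263  0.0463  0.012 ]
 [ 0.6342 -0.0202  0.012 ]
 [ 0.5478 -0.0323  0.012 ]] [0.58658574 0.00735029 0.012     ] camera check [0.56038164 0.18792248 0.34337993]
[293.97604549 159.62062374]
[328.67919757 155.91373102]
[310.61558594 156.02932959]
```

View pics/c2.png

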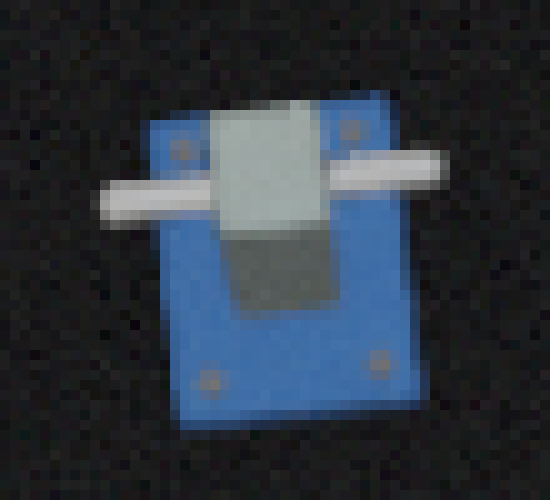

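```bash
cat >> h.py <<'E'
S=np.array([.5863,.0070]); yaw=.123; u=np.array([-np.sin(yaw),np.cos(yaw)]); ex=np.array([np.cos(yaw),np.sin(yaw)])
E
python3 - <<'E'
from h import *
o=down(np.pi/2+yaw); P=lambda y,z:[*(S+u*y),z]
r.move_pose(P(-.10,.20),o)
r.move_l(P(-.10,.0795),vel=.15); r.pause(.2)
b=observe(); print(b["eef_pos"],b["ft_force"])
hit=r.move_l(P(-.049,.0795),vel=.04,contact_N=6)
s=observe(); print(hit,s["eef_pos"],"dist",(np.array(s["eef_pos"][:2])-S)@u,s["ft_force"]-b["ft_force"],s["gripper_width"],s["time"])
f=optics.grab_frame("wrist"); cv2.imwrite("pics/w3.png",f["image"])
E
```

```text
[ 0.5990434  -0.09228581  0.08030557] [ 1.49062196 -0.087931   -1.85321526]
False [ 0.59234228 -0.04184085  0.07948793] dist -0.049213187695053964 [-1.37366309  0.25164023  0.00425287] 0.03512356414420757 18.8917
```

View pics/w3.png

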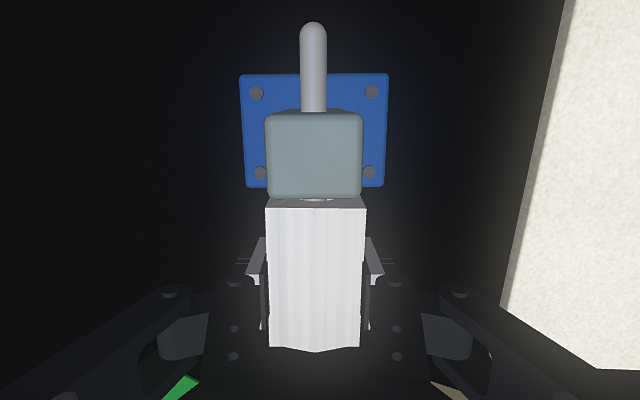

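```bash
python3 - <<'E'
from h import *
P=lambda y,z:[*(S+u*y),z]
r.move_l(P(-.11,.0795),vel=.08); r.move_l(P(-.11,.28),vel=.15)
q0=observe()["q"]; print(q0.round(2))
best=None
for rad in (.45,.5,.55,.6):
  for az in (-.2,-.35):
    for ro in (.06,-.06):
      h=np.array([np.cos(az),np.sin(az),0]); x=np.array([0,0,1.]); M=Ro.from_matrix(np.c_[x,np.cross(h,x),h])*Ro.from_euler('z',ro)
      q=kin.inverse_kinematics([*(rad*h[:2]),.36],M.as_quat())
      if q is not None:
        c=np.abs(np.array(q)-q0).max()
        if best is None or c<best[0]: best=(c,q,rad,az,ro)
print(best)
if best:
    r.move_j(best[1]); r.pause(.5); s=observe()
    print(s["eef_pos"],Ro.from_quat(s["orientation"]).as_matrix().round(3),s["gripper_force"],s["gripper_width"],s["time"])
    f=optics.grab_frame("scene"); cv2.imwrite("pics/s2.png",f["image"])
E
```

```text
[-0.17  0.46  0.43  1.54  0.    1.28]
None
```

```bash
python3 - <<'E'
from h import *
q0=np.array(observe()["q"])
res=[]
for rad in np.arange(.4,.95,.05):
  for z in (.3,.4,.5,.6):
    for ro in (.08,-.08,np.pi):
      az=-.25
      h=np.array([np.cos(az),np.sin(az),0]); x=np.array([0,0,1.]); M=Ro.from_matrix(np.c_[x,np.cross(h,x),h])*Ro.from_euler('z',ro)
      q=kin.inverse_kinematics([*(rad*h[:2]),z],M.as_quat())
      if q is not None: res.append((round(rad,2),z,round(ro,2),np.round(q,2).tolist()))
print(len(res)); [print(x) for x in res[:40]]
E
```

```text
72
(np.float64(0.55), 0.6, 0.08, [-0.25, -0.67, -0.9, -0.23, 0.0, -3.06])
(np.float64(0.55), 0.6, -0.08, [-0.25, -0.67, -0.9, -0.23, 0.0, 3.06])
(np.float64(0.55), 0.6, 3.14, [-0.25, -0.67, -0.9, -0.23, 0.0, 0.0])
(np.float64(0.6), 0.5, 0.08, [-0.25, -0.45, -1.09, -0.64, 0.0, -3.06])
(np.float64(0.6), 0.5, -0.08, [-0.25, -0.45, -1.09, -0.64, 0.0, 3.06])
(np.float64(0.6), 0.5, 3.14, [-0.25, -0.45, -1.09, -0.64, 0.0, 0.0])
(np.float64(0.6), 0.6, 0.08, [-0.25, -0.54, -0.86, -0.32, 0.0, -3.06])
(np.float64(0.6), 0.6, -0.08, [-0.25, -0.54, -0.86, -0.32, 0.0, 3.06])
(np.float64(0.6), 0.6, 3.14, [-0.25, -0.54, -0.86, -0.32, 0.0, 0.0])
(np.float64(0.65), 0.5, 0.08, [-0.25, -0.31, -1.02, -0.71, 0.0, -3.06])
(np.float64(0.65), 0.5, -0.08, [-0.25, -0.31, -1.02, -0.71, 0.0, 3.06])
(np.float64(0.65), 0.5, 3.14, [-0.25, -0.31, -1.02, -0.71, 0.0, 0.0])
(np.float64(0.65), 0.6, 0.08, [-0.25, -0.41, -0.8, -0.39, 0.0, -3.06])
(np.float64(0.65), 0.6, -0.08, [-0.25, -0.41, -0.8, -0.39, 0.0, 3.06])
(np.float64(0.65), 0.6, 3.14, [-0.25, -0.41, -0.8, -0.39, 0.0, 0.0])
(np.float64(0.7), 0.4, 0.08, [-0.25, 0.
[... 1012 characters left out ...]
loat64(0.75), 0.5, 0.08, [-0.25, -0.07, -0.84, -0.78, 0.0, -3.06])
(np.float64(0.75), 0.5, -0.08, [-0.25, -0.07, -0.84, -0.78, 0.0, 3.06])
(np.float64(0.75), 0.5, 3.14, [-0.25, -0.07, -0.84, -0.78, 0.0, 0.0])
(np.float64(0.75), 0.6, 0.08, [-0.25, -0.18, -0.65, -0.48, 0.0, -3.06])
(np.float64(0.75), 0.6, -0.08, [-0.25, -0.18, -0.65, -0.48, 0.0, 3.06])
(np.float64(0.75), 0.6, 3.14, [-0.25, -0.18, -0.65, -0.48, 0.0, 0.0])
(np.float64(0.8), 0.3, 0.08, [-0.25, 0.46, -0.95, -1.41, 0.0, -3.06])
(np.float64(0.8), 0.3, -0.08, [-0.25, 0.46, -0.95, -1.41, 0.0, 3.06])
(np.float64(0.8), 0.3, 3.14, [-0.25, 0.46, -0.95, -1.41, 0.0, 0.0])
(np.float64(0.8), 0.4, 0.08, [-0.25, 0.22, -0.87, -1.09, 0.0, -3.06])
```

```bash
python3 - <<'E'
from h import *
az=-.25; h=np.array([np.cos(az),np.sin(az),0]); x=np.array([0,0,1.])
M=Ro.from_matrix(np.c_[x,np.cross(h,x),h])*Ro.from_euler('z',-.06)
r.move_j(kin.inverse_kinematics([*(.75*h[:2]),.40],M.as_quat())); r.pause(.5); s=observe()
print(s["eef_pos"],Ro.from_quat(s["orientation"]).as_matrix().round(3)[2],s["gripper_force"],s["gripper_width"],s["time"],np.abs(s["joint_vel"]).max())
f=optics.grab_frame("scene"); cv2.imwrite("pics/s2.png",f["image"])
E
```

```text
[ 0.72670293 -0.18553898  0.40000173] [ 0.998  0.06  -0.   ] 60.11525941081345 0.03485754834302507 24.5833 0.0012424788843319978
```

View pics/s2.png

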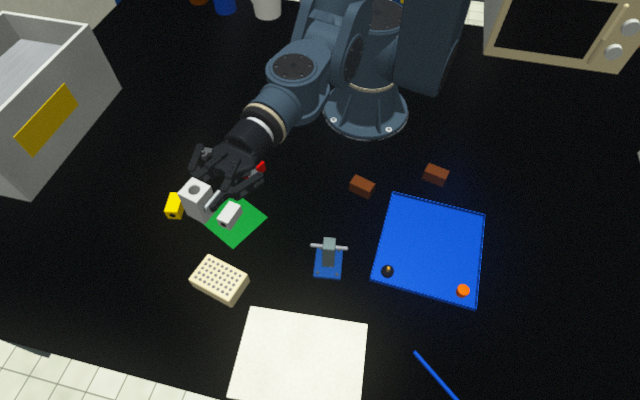

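The scene picture shows the adapter held upright at about (195,195), bored end up. The other adapter, tip box, stopper and levelling foot are where they were at the start.

```bash
python3 -c "
from h import *
print(order.sign_off())"
```

```text
the job is handed in; nothing more can be done
None
```

Job handed in: the first end I tried slid fully onto the right pin with no contact stop, and the adapter is now held still about 40 cm above the bench, clear of the stand, with that bored end facing up.

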